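# Clamp the die and hold its punch over it

### The job

Set up the stamping die: first wind the wing key clockwise, a part turn at a time, to its stop, so that the clamp jaw is up against the die. Then carry the punch with the oblong foot from the tray over the chip guard and pillars, without touching the fixture with it, and finish still holding it upright over the die's opening, centred, lined up with it and hovering about 10 mm above the die, touching nothing but the gripper. Do not put it down or let go, and leave the other punches and the tools where they are.

Things in the scene. Friction and masses are not known exactly. Their poses are not given: they have to be found in the camera images.
- fixture: fixed die fixture: dark steel base plate 190 (x) x 315 (y) x 16 mm, from y = -200 to +115 mm. Origin on the table under the die's centre; z up; x along the die opening's long side. The die, a steel block 90 x 70 mm, top 56 mm above the table, stands at the centre. The grey 60 x 60 mm box at y = -160 mm, top 66 mm above the table, holds the clamp spring and carries the wing key
- guard_top (a point): middle of the top edge of the upright sheet-metal chip guard, 180 mm long (its x), 3 mm thick, on the fixture's side towards the tray, 106 mm from the die's centre; 105 mm above the table
- pillar1_top (a point): top of a round guide pillar, 16 mm thick, 105 mm above the table, at (-72, +78) mm of the fixture
- pillar2_top (a point): top of the other guide pillar, 16 mm thick, 105 mm above the table, at (+72, -78) mm of the fixture
- die_mouth (a point): centre of the die's oblong opening, level with the die's top face (56 mm above the table). The opening measures 50 mm along x and 24 mm along y, and is 22 mm deep; z up. It does not move during the job.
- wind_key (a joint): turn of the wing key in rad: grows as the key is turned clockwise seen from above, 0 to a hard stop at 3.0; starts between 0.3 and 0.9. It draws the clamp jaw 5 mm per rad towards the die; at the stop the jaw touches the die. A spring pulls back lightly, but friction keeps the key where it is left; it takes about 0.1 N m to turn
- key_grip (a point): centre of the wing of the key, 97 mm above the table, on the key's upright axis. The wing is a flat upright steel plate 46 mm long (this point's x), 10 mm thick (its y) and 26 mm tall (from 84 to 110 mm above the table); the point turns with the key. At joint value 0 its x is the fixture's x.
- jaw_face (a point): middle of the moving clamp jaw's face that looks at the die; the jaw (60 mm wide, its top 49 mm above the table) slides along the fixture's +y as the key is wound
- tray: fixed wooden tray, 270 (x) x 90 (y) mm, 18 mm tall, floor and walls 5 mm thick, with three compartments in a row along its x, 88 mm apart, one punch standing in each, in any order. Origin on the table under its centre.
- oblong_punch_center (a point): the punch with the OBLONG foot, 48 mm (this point's x) by 22 mm (its y), which fits the die's opening. Its foot is 28 mm tall; on it stands centrally a 20 x 20 mm square shank, 44 mm tall, flats parallel to x and y; 72 mm tall in all, plain steel, 0.3 to 0.45 kg. The point lies on its axis, half-way up (36 mm above its underside); z up.
- round_punch_center (a point): the punch with the ROUND foot, 38 mm across; not wanted. Its foot is 28 mm tall; on it stands centrally a 20 x 20 mm square shank, 44 mm tall, flats parallel to x and y; 72 mm tall in all, plain steel, 0.3 to 0.45 kg. The point lies on its axis, half-way up (36 mm above its underside); z up.
- square_punch_center (a point): the punch with the SQUARE foot, 33 x 33 mm; not wanted. Its foot is 28 mm tall; on it stands centrally a 20 x 20 mm square shank, 44 mm tall, flats parallel to x and y; 72 mm tall in all, plain steel, 0.3 to 0.45 kg. The point lies on its axis, half-way up (36 mm above its underside); z up.
- jar: closed glass jar, 38 mm across, 75 mm tall, standing between tray and fixture (bystander; origin under it on the table)
- oil_can: plain metal can, 60 mm across, 130 mm tall, at the far side (bystander; origin under it on the table)
- hammer: hammer lying at the far side (bystander, no higher than 40 mm)
- wrench: wrench lying beyond the tray's left side (bystander, no higher than 40 mm)
- screwdriver: screwdriver lying beyond the tray's left side (bystander, no higher than 40 mm)
- brush: brush lying to the right (bystander, no higher than 40 mm)
- packing_block: dark wooden block 90 x 45 x 30 mm, to the right (bystander; origin under it on the table)
Not all that is in view belongs to the job. What is shaped like the part that bears oblong_punch_center but blue is not meant.

How it is judged:
By the outcome, as a careful person would: the job done as asked, in the order asked, and still so for the second after the job is handed in, while the arm keeps its last pose, push and grip.
It also fails if it takes over 64 s, if anything falls off the work surface, if the arm or the gripper's body presses on something with over 40 N, if the wrist force passes 120 N, or if a joint passes its speed limit or range.

### The arm

A 6-joint arm with a two-finger parallel gripper is mounted at the origin on the work surface. World frame = base frame: x ahead of the robot, y to its left, z up, the work surface at z = 0. Lengths are in m, angles in degrees, forces in N, time in s.
With the tool pointing down it reaches from about 0.4 to 0.825 m from the base axis. Payload 7 kg.
Tool frame: the origin (TCP) lies on the centre line of the jaws, within the pads' length; the fingertips stand 11 mm ahead of it and the grasp point (between the pads) lies 8 mm behind it; z points along the fingers, y is the direction in which the jaws open and shut (so a half turn about z gives the same grasp; the last joint's range is limited). The gripper opens to 88 mm and grips with 3 to 60 N. Pads are 19 mm wide; open, the fingers measure 130 mm over their backs; the gripper's body (78 mm by 193 mm) begins 47 mm behind the grasp point.
Start: joints at [-46.977, 20.546, 0.682, 0, -70.136, -16.507], TCP at [0.301, -0.604, 0.238] pointing down, gripper open.
Joint ranges: [-176.03, 176.03], [-82.01, 121.73], [-58.28, 71.71], [-173.87, 95.51], [-174.79, -0.11], [-173.66, 173.66]. Speed limits (degrees/s): [136.94, 136.94, 172.46, 180, 180, 180].

### API

Orientations are given as [roll, pitch, yaw] about the fixed x, y, z axes, in that order (R = Rz(yaw) Ry(pitch) Rx(roll)).
In Python, from plant import ctrl, cams, order gives the robot as it stands.
- The arm moves only by the tool jog_arm, never from a script. Its argument "motion" is a list of rows, each an object with "offset": the shift along the tool's x, y, z in mm, a list of three; "roll": the turn about the tool's z in rad; "hand": the finger opening in mm, from 0 to 87.6. A call has 1 to 20 rows; each row is the pose to reach, as a shift and turn from the pose commanded when the call began, along the tool's axes at that moment; what a row does not reach only later rows make up. A row lasts 1/12 s, in which the tool goes at most 41.7 mm and 7.16 degrees, less where a joint would pass 70% of its speed; a pose out of reach is approached as far as the arm can. A call with a gripper value outside its range is refused whole. The fingers move at their own pace and stop on an object; the grip force is fixed at half the most. Time passes only in rows, so rows that repeat a pose let the fingers close. It gives the time, the measured TCP pose, the force and the opening at its end, in the units of the state.
- ctrl.get_obs(): the state, without advancing time (a new reading comes with each control period).
- cams.snapshot(name): name is "side" or "top" or "wrist"; returns a dict with "img" (480x640x3 uint8, red, green, blue), "K" (3x3 intrinsics, pixels), "cam_to_world" (4x4, takes a point from camera to world coordinates); the wrist camera has in their place "T_tool_cam" (4x4, takes a point from camera to tool coordinates, whose origin is the TCP and whose axes are the flange's). Camera axes: x right, y down, z forward; pixel columns grow to the right and rows downward; lengths in m; the calibration is good to about 2 mm. The wrist camera is an equidistant fisheye: a pixel r from the principal point sees the ray r / f radians off the axis. A picture is of the moment at which its call begins: read the wrist's pose just before it. There is no depth.
- order.close_job(): hands the job in, once; it reports no verdict.
The state is a dict: "clock": time; "joint_pos": joint angles; "qvel": joint speeds; "tau": joint torques, N m; "tool_pos": TCP position; "orientation": TCP orientation; "force": force on the tool from outside, world axes, zero at the start; "moment": the same for the moment, N m; "opening": finger opening in m.
Only numpy, scipy, OpenCV 4.12 (cv2) and the standard library are available. Lean on these libraries where they do the work, as an engineer would, in place of code of your own. Each camera call takes 0.05 s, during which the arm holds its last target. There are 200 camera calls.

## Working session

There is one attempt and no reset: what is moved stays moved. The work goes in short steps, Python scripts to look and compute and a tool call to move; the robot and the scene stay as the last step left them, time stands still between calls to the robot, and variables do not carry over. Pictures are saved under pics/ and viewed, about 8 in all and at most 12, crops included, and the job is handed in when it is done.

Besides the shell and the picture viewer there is one more tool, called after "Call:" by a JSON object that holds its "name" and its "arguments". jog_arm: Moves the arm, as the interface text tells. Its arguments: {"type":"object","properties":{"motion":{"type":"array"}},"required":["motion"]}

```bash
mkdir -p pics; cat > h.py <<'E'
import numpy as np, cv2
from plant import ctrl, cams, order
from scipy.spatial.transform import Rotation as R
def snap(n):
    o=ctrl.get_obs(); s=cams.snapshot(n); s['obs']=o
    s['K']=np.array(s['K'])
    if n=='wrist':
        T=np.eye(4); T[:3,:3]=R.from_euler('xyz',o['orientation'],degrees=True).as_matrix(); T[:3,3]=o['tool_pos']
        s['T']=T@np.array(s['T_tool_cam'])
    else: s['T']=np.array(s['cam_to_world'])
    s['fish']=n=='wrist'
    return s
def save(s,f): cv2.imwrite(f,cv2.cvtColor(s['img'],cv2.COLOR_RGB2BGR))
def ray(s,u,v):
    K=s['K']; x=(u-K[0,2])/K[0,0]; y=(v-K[1,2])/K[1,1]
    if s['fish']:
        r=np.hypot(x,y)+1e-12; d=np.array([np.sin(r)*x/r,np.sin(r)*y/r,np.cos(r)])
    else: d=np.array([x,y,1.])
    return s['T'][:3,3], s['T'][:3,:3]@d
def onz(s,u,v,z):
    c,d=ray(s,u,v); return c+d*(z-c[2])/d[2]
def proj(s,P):
    P=np.atleast_2d(P); p=(P-s['T'][:3,3])@s['T'][:3,:3]; K=s['K']
    if s['fish']:
        n=np.hypot(p[:,0],p[:,1])+1e-12; r=np.arctan2(n,p[:,2]); x=p[:,0]/n*r; y=p[:,1]/n*r
    else: x=p[:,0]/p[:,2]; y=p[:,1]/p[:,2]
    return np.c_[K[0,0]*x+K[0,2],K[1,1]*y+K[1,2]]
E
python3 - <<'E'
from h import *
import pickle
np.set_printoptions(precision=4,suppress=True)
for n in ('top','side'):
    s=snap(n); save(s,f'pics/{n}0.png'); pickle.dump(s,open(n+'.pkl','wb')); print(n,s['K'].ravel(),s['T'])
print(s['obs'])
E
```

```text
top [453.2833   0.     316.5596   0.     453.2833 252.6947   0.       0.
   1.    ] [[ 0.0115 -0.9896  0.1435  0.3471]
 [-0.9996 -0.015  -0.0236  0.0428]
 [ 0.0255 -0.1431 -0.9894  1.4044]
 [ 0.      0.      0.      1.    ]]
side [479.0688   0.     311.3931   0.     479.0688 239.373    0.       0.
   1.    ] [[-0.7452 -0.4626  0.4803 -0.1321]
 [-0.6667  0.5008 -0.552   0.7744]
 [ 0.0148 -0.7316 -0.6816  0.9977]
 [ 0.      0.      0.      1.    ]]
{'clock': 0.05, 'joint_pos': array([-46.9768,  20.592 ,   0.6342,  -0.0214, -70.1348, -16.5063]), 'qvel': array([ 0.0196,  0.0111,  0.0558, -0.0208,  0.0719, -0.0855]), 'tau': array([ -0.0028, -58.4676,  29.4061,   7.026 ,   0.0103,  -0.    ]), 'tool_pos': array([ 0.3011, -0.6036,  0.2366]), 'orientation': array([ 179.9055,   -0.007 , -153.4903]), 'force': array([0.7381, 0.225 , 0.0457]), 'moment': array([-0.0111,  0.0112, -0.003 ]), 'opening': 0.08724738520336657}
```

View pics/top0.png

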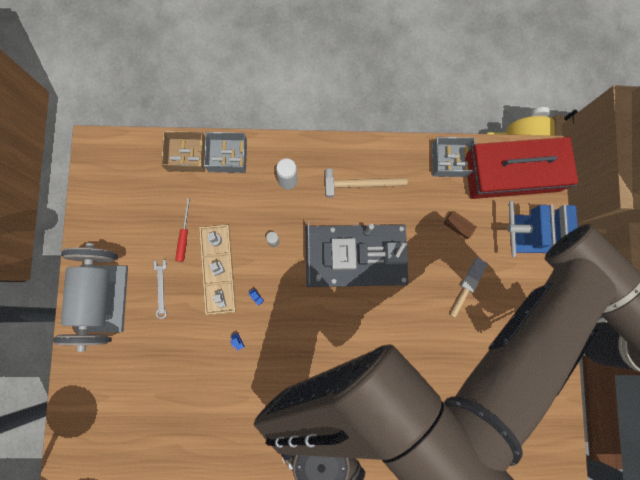

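View pics/side0.png

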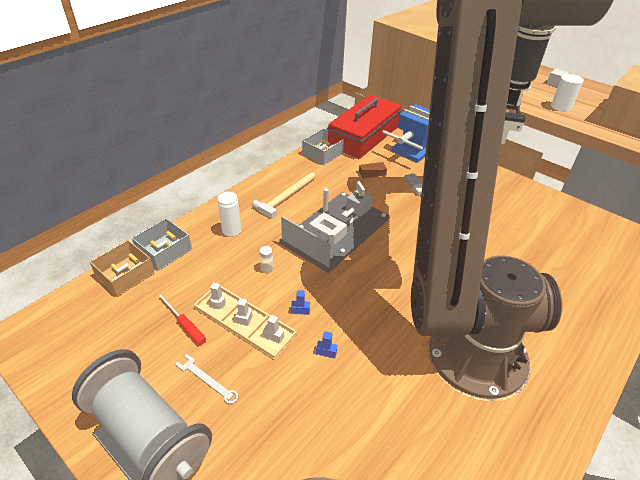

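Top view: the fixture is at about (357,255), with the guard at its left end (308,255), die at (344,254), key at (397,249), and pillars at (370,228) and (~338,284). The candidates for the wanted punch are tray punches at (214,239), (218,268) and (219,299). The blue decoys at (257,297) and (237,341) are excluded. Next is a close crop.

```bash
python3 - <<'E'
from h import *
import pickle
t=pickle.load(open('top.pkl','rb')); s=pickle.load(open('side.pkl','rb'))
b=lambda i:cv2.cvtColor(i,cv2.COLOR_RGB2BGR)
r=lambda i,w,h:cv2.resize(b(i),(w,h),interpolation=cv2.INTER_CUBIC)
# top tray rows 218-318 cols 195-245 ; fixture rows 215-295 cols 300-415 ; side tray rows 275-360, cols 190-300
out=np.zeros((600,800,3),np.uint8)
out[:600,:300]=r(t['img'][218:318,195:245],300,600)
out[:320,310:770]=r(t['img'][215:295,300:415],460,320)
out[330:600,310:660]=r(s['img'][275:360,190:300],350,270)
cv2.imwrite('pics/crop1.png',out)
np.set_printoptions(precision=4,suppress=True)
for n,u,v,z in [('p1',214,237,.072),('p2',217,266,.072),('p3',218,296,.072),('die',344,253,.056),('key',397,249,.1)]: print(n,onz(t,u,v,z))
E
```

```text
p1 [0.5828 0.3161 0.072 ]
p2 [0.4963 0.3035 0.072 ]
p3 [0.4084 0.2968 0.072 ]
die [ 0.543 -0.072  0.056]
key [ 0.5508 -0.2236  0.1   ]
```

View pics/crop1.png

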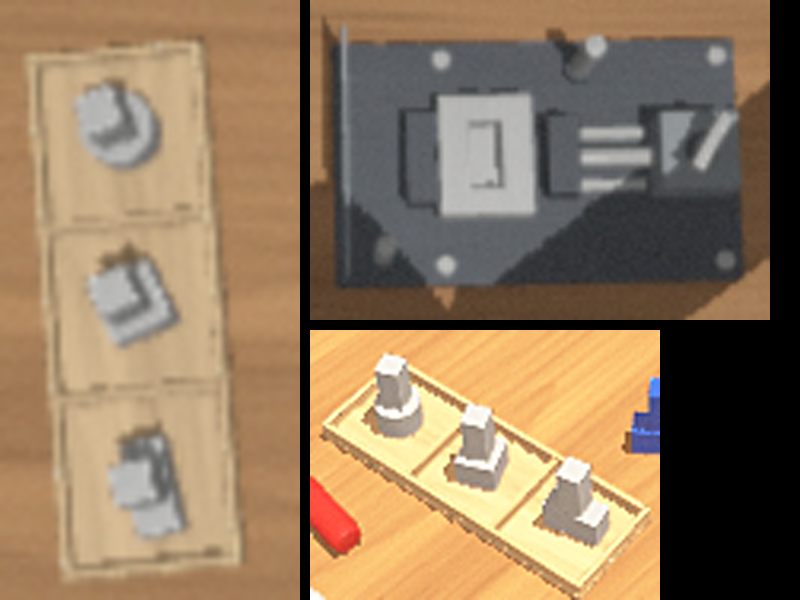

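The crop shows the round foot at (214,239), the square foot at (218,268) and the oblong foot at (219,299), so the target is the one at (219,299). Next I fit the fixture pose from its known features.

```bash
cat >> h.py <<'E'
from scipy.optimize import least_squares
def fit(s,pts,p0):
    """pts: list (u,v,X,Y,Z) in mm local; fit x,y (mm), yaw deg"""
    a=np.array(pts,float)
    def W(p):
        c,q=np.cos(np.radians(p[2])),np.sin(np.radians(p[2]))
        return np.c_[p[0]+c*a[:,2]-q*a[:,3],p[1]+q*a[:,2]+c*a[:,3],a[:,4]]/1000
    f=lambda p:(proj(s,W(p))-a[:,:2]).ravel()
    r=least_squares(f,p0,loss='soft_l1'); return r.x,f(r.x).reshape(-1,2)
E
python3 - <<'E'
from h import *
import pickle
np.set_printoptions(precision=2,suppress=True)
t=pickle.load(open('top.pkl','rb'))
c=lambda x,y:(300+(x-310)/4-.5,215+y/4-.5)
pts=[(*c(438,95),35,45,56),(*c(530,95),35,-45,56),(*c(536,215),-35,-45,56),(*c(440,213),-35,45,56),(*c(596,47),72,-78,105),(*c(337,285),-95,115,16),(*c(742,276),-95,-200,16),(*c(732,40),95,-200,16)]
for sw in (0,1):
    q=[(u,v,(X*45/35 if sw and Z==56 else X),(Y*35/45 if sw and Z==56 else Y),Z) for u,v,X,Y,Z in pts]
    p,e=fit(t,q,[543,-72,0]); print(p,e)
print('keytop ends',onz(t,*c(692,165),.11),onz(t,*c(730,115),.11),'mid',onz(t,*c(712,140),.11))
E
```

```text
[543.27 -70.58   1.65] [[-3.16  3.37]
 [ 3.56  2.99]
 [ 2.77 -4.02]
 [-3.17 -3.1 ]
 [-0.16 -0.41]
 [-0.52  0.22]
 [ 0.5   0.89]
 [ 0.21 -0.58]]
[543.02 -70.55   1.64] [[ 0.07  0.14]
 [ 0.16 -0.14]
 [-0.47 -0.58]
 [ 0.22  0.25]
 [-0.16 -0.32]
 [-0.54  0.29]
 [ 0.48  0.98]
 [ 0.21 -0.49]]
keytop ends [ 0.53 -0.22  0.11] [ 0.57 -0.24  0.11] mid [ 0.55 -0.23  0.11]
```

Call:
{"name": "jog_arm", "arguments": {"motion": [{"offset": [-387,224,-10],"roll": -2.2,"hand": 87},{"offset": [-387,224,-10],"roll": -2.2,"hand": 87},{"offset": [-387,224,-10],"roll": -2.2,"hand": 87},{"offset": [-387,224,-10],"roll": -2.2,"hand": 87},{"offset": [-387,224,-10],"roll": -2.2,"hand": 87},{"offset": [-387,224,-10],"roll": -2.2,"hand": 87},{"offset": [-387,224,-10],"roll": -2.2,"hand": 87},{"offset": [-387,224,-10],"roll": -2.2,"hand": 87},{"offset": [-387,224,-10],"roll": -2.2,"hand": 87},{"offset": [-387,224,-10],"roll": -2.2,"hand": 87},{"offset": [-387,224,-10],"roll": -2.2,"hand": 87},{"offset": [-387,224,-10],"roll": -2.2,"hand": 87},{"offset": [-387,224,-10],"roll": -2.2,"hand": 87},{"offset": [-387,224,-10],"roll": -2.2,"hand": 87},{"offset": [-387,224,-10],"roll": -2.2,"hand": 87},{"offset": [-387,224,-10],"roll": -2.2,"hand": 87},{"offset": [-387,224,-10],"roll": -2.2,"hand": 87},{"offset": [-387,224,-10],"roll": -2.2,"hand": 87},{"offset": [-387,224,-10],"roll": -2.2,"hand": 87},{"offset": [-387,224,-10],"roll": -2.2,"hand": 87}]}}

```text
clock: 1.77
tool_pos: [0.5474, -0.2307, 0.2473]
orientation: [180.0, 0.0, -27.6]
force: [-0.3, 0.1, 0.8]
opening: 0.0872
```

```bash
python3 - <<'E'
from h import *
import pickle
np.set_printoptions(precision=4,suppress=True)
s=snap('wrist'); pickle.dump(s,open('w1.pkl','wb')); save(s,'pics/w1.png'); o=s['obs']
print(o['tool_pos'],o['orientation'],o['joint_pos'],s['K'],s['T_tool_cam'])
E
```

```text
[ 0.5474 -0.2307  0.2473] [179.9928   0.0336 -27.5898] [ -4.0211  12.651   -9.0569  -0.0073 -68.3259  66.434 ] [[371.6483   0.     319.5032]
 [  0.     371.6483 241.5642]
 [  0.       0.       1.    ]] [[-0.0001 -0.9518 -0.3066  0.0822]
 [ 1.     -0.0001 -0.0001  0.0001]
 [ 0.0001 -0.3066  0.9518 -0.1469]
 [ 0.      0.      0.      1.    ]]
```

View pics/w1.png

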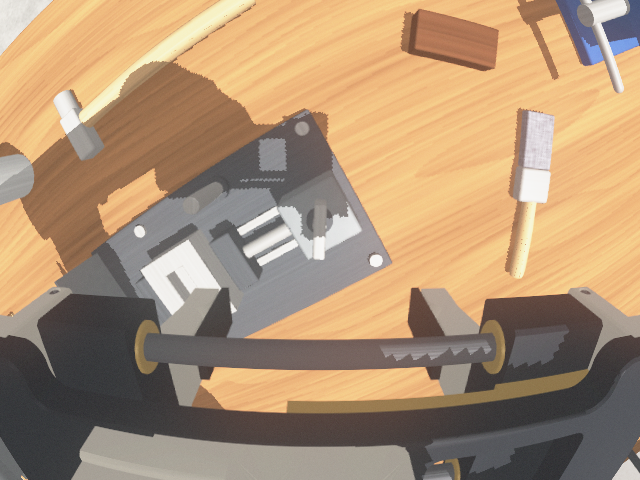

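The wrist view shows the wing of the key upright at (319,230), midway between the fingers at (208,310) and (432,310), with the die at (185,280). I'll check the wing's alignment in numbers.

```bash
python3 - <<'E'
from h import *
import pickle
s=pickle.load(open('w1.pkl','rb'))
im=cv2.cvtColor(s['img'],cv2.COLOR_RGB2BGR)[160:310,100:400]
im=cv2.resize(im,None,fx=2.6,fy=2.6,interpolation=cv2.INTER_CUBIC)
ax=np.array([547.6,-230.4])
def dr(P,col):
    q=proj(s,np.array(P)/1000); q=((q-[100,160]+.5)*2.6).astype(np.int32); cv2.polylines(im,[q],True,col,1)
def rect(c,yaw,hx,hy,z):
    a=np.radians(yaw);M=np.array([[np.cos(a),-np.sin(a)],[np.sin(a),np.cos(a)]])
    return [[*(c+M@[x,y]),z] for x,y in((hx,hy),(hx,-hy),(-hx,-hy),(-hx,hy))]
dr(rect(ax,-27.6,23,5,110),(0,0,255))
f=np.array([543,-70.5])
dr(rect(f,1.65,45,35,56),(0,255,0)); dr(rect(f,1.65,25,12,56),(0,255,0)); dr(rect(ax,1.65,30,30,66),(255,0,0))
cv2.imwrite('pics/w1c.png',im)
E
```

```text
(no output)
```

View pics/w1c.png

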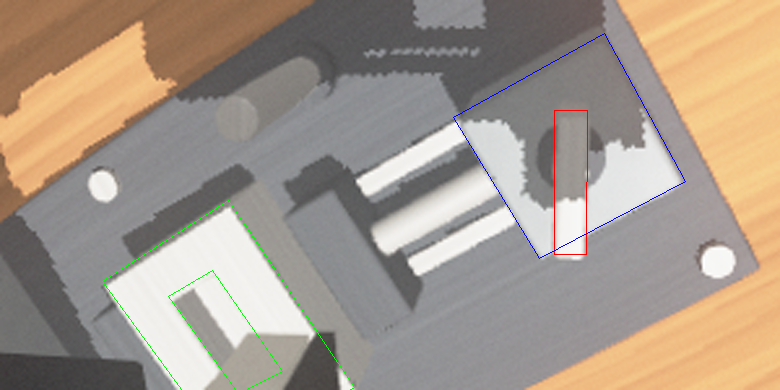

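Call:
{"name": "jog_arm", "arguments": {"motion": [{"offset": [0,0,40],"roll": 0,"hand": 60},{"offset": [0,0,80],"roll": 0,"hand": 60},{"offset": [0,0,115],"roll": 0,"hand": 60},{"offset": [0,0,140],"roll": 0,"hand": 60},{"offset": [0,0,156],"roll": 0,"hand": 60},{"offset": [0,0,156],"roll": 0,"hand": 60},{"offset": [0,0,156],"roll": 0,"hand": 0},{"offset": [0,0,156],"roll": 0,"hand": 0},{"offset": [0,0,156],"roll": 0,"hand": 0},{"offset": [0,0,156],"roll": 0,"hand": 0},{"offset": [0,0,156],"roll": 0,"hand": 0},{"offset": [0,0,156],"roll": 0,"hand": 0},{"offset": [0,0,156],"roll": 0,"hand": 0},{"offset": [0,0,156],"roll": 0,"hand": 0},{"offset": [0,0,156],"roll": 0,"hand": 0},{"offset": [0,0,156],"roll": 0,"hand": 0}]}}

```text
clock: 3.15
tool_pos: [0.5477, -0.2307, 0.0917]
orientation: [-180.0, -0.0, -27.4]
force: [-0.4, 2.2, 1.9]
opening: 0.0103
```

Call:
{"name": "jog_arm", "arguments": {"motion": [{"offset": [0,0,0],"roll": 0.1,"hand": 0},{"offset": [0,0,0],"roll": 0.2,"hand": 0},{"offset": [0,0,0],"roll": 0.3,"hand": 0},{"offset": [0,0,0],"roll": 0.4,"hand": 0},{"offset": [0,0,0],"roll": 0.5,"hand": 0},{"offset": [0,0,0],"roll": 0.6,"hand": 0},{"offset": [0,0,0],"roll": 0.7,"hand": 0},{"offset": [0,0,0],"roll": 0.8,"hand": 0},{"offset": [0,0,0],"roll": 0.9,"hand": 0},{"offset": [0,0,0],"roll": 1.0,"hand": 0},{"offset": [0,0,0],"roll": 1.1,"hand": 0},{"offset": [0,0,0],"roll": 1.2,"hand": 0},{"offset": [0,0,0],"roll": 1.2,"hand": 0}]}}

```text
clock: 4.23
tool_pos: [0.5469, -0.2311, 0.0917]
orientation: [179.9, -0.0, -96.4]
force: [-4.2, -0.4, 4.7]
opening: 0.0099
```

```bash
python3 -c "
from h import *
o=ctrl.get_obs(); print(o['tool_pos'],o['orientation'],o['force'],o['moment'],o['joint_pos'])"
```

```text
[ 0.54686487 -0.23105309  0.09171159] [ 1.79924174e+02 -2.47918164e-02 -9.64435231e+01] [-4.19034284 -0.39101007  4.6570417 ] [-0.22017731  1.41551583  0.05234924] [-4.04126913e+00  2.05915766e+01 -2.02670111e+01  2.85151585e-02
 -4.92182145e+01 -2.42091040e+00]
```

Call:
{"name": "jog_arm", "arguments": {"motion": [{"offset": [0,0,0],"roll": 0.1,"hand": 0},{"offset": [0,0,0],"roll": 0.2,"hand": 0},{"offset": [0,0,0],"roll": 0.3,"hand": 0},{"offset": [0,0,0],"roll": 0.4,"hand": 0},{"offset": [0,0,0],"roll": 0.5,"hand": 0},{"offset": [0,0,0],"roll": 0.6,"hand": 0},{"offset": [0,0,0],"roll": 0.7,"hand": 0},{"offset": [0,0,0],"roll": 0.8,"hand": 0},{"offset": [0,0,0],"roll": 0.9,"hand": 0},{"offset": [0,0,0],"roll": 1.0,"hand": 0},{"offset": [0,0,0],"roll": 1.1,"hand": 0},{"offset": [0,0,0],"roll": 1.15,"hand": 0},{"offset": [0,0,0],"roll": 1.2,"hand": 0},{"offset": [0,0,0],"roll": 1.2,"hand": 0}]}}

```text
clock: 5.4
tool_pos: [0.5462, -0.2304, 0.0917]
orientation: [179.9, -0.1, -164.9]
force: [-5.2, 3.3, 7.6]
opening: 0.0103
```

```bash
python3 -c "
from h import *
o=ctrl.get_obs(); print(o['tool_pos'],o['orientation'],o['force'],o['moment'],o['joint_pos'])"
```

```text
[ 0.54617217 -0.23043845  0.09168613] [ 1.79932608e+02 -1.34204198e-01 -1.64910117e+02] [-5.19912269  3.25559423  7.55121726] [1.15460989 2.23622018 0.10615983] [-4.01069603e+00  2.05645450e+01 -2.02920669e+01 -2.60753016e-02
 -4.92922590e+01 -7.08824680e+01]
```

Call:
{"name": "jog_arm", "arguments": {"motion": [{"offset": [0,0,0],"roll": 0.04,"hand": 0},{"offset": [0,0,0],"roll": 0.08,"hand": 0},{"offset": [0,0,0],"roll": 0.12,"hand": 0},{"offset": [0,0,0],"roll": 0.16,"hand": 0},{"offset": [0,0,0],"roll": 0.18,"hand": 0},{"offset": [0,0,0],"roll": 0.18,"hand": 0}]}}

```text
clock: 5.9
tool_pos: [0.5462, -0.2303, 0.0917]
orientation: [180.0, -0.1, -175.1]
force: [-5.4, 4.3, 7.9]
opening: 0.0107
```

```bash
python3 -c "
from h import *
o=ctrl.get_obs(); print(o['tool_pos'],o['orientation'],o['force'],o['moment'],o['joint_pos'],o['tau'])"
```

```text
[ 0.54624635 -0.23033272  0.0916921 ] [ 1.79961236e+02 -1.42366617e-01 -1.75066845e+02] [-5.42330636  4.34218388  7.8596662 ] [1.43720523 2.18540827 0.56864121] [-3.99705618e+00  2.05646702e+01 -2.02928338e+01 -2.13646386e-02
 -4.92891562e+01 -8.10558818e+01] [ -1.33149482 -48.68348122  24.89202082   5.8584474    2.21427731
  -0.97852752]
```

Call:
{"name": "jog_arm", "arguments": {"motion": [{"offset": [0,0,0],"roll": 0.02,"hand": 60},{"offset": [0,0,0],"roll": 0.02,"hand": 60},{"offset": [0,0,0],"roll": 0.0,"hand": 60},{"offset": [0,0,0],"roll": 0.0,"hand": 60},{"offset": [0,0,0],"roll": 0.0,"hand": 60},{"offset": [0,0,-30],"roll": 0.0,"hand": 80},{"offset": [0,0,-70],"roll": 0.0,"hand": 87},{"offset": [0,0,-110],"roll": 0.0,"hand": 87},{"offset": [0,0,-150],"roll": 0.0,"hand": 87},{"offset": [0,0,-160],"roll": 0.0,"hand": 87},{"offset": [0,0,-160],"roll": 0.0,"hand": 87}]}}

```text
clock: 6.82
tool_pos: [0.5496, -0.2314, 0.2563]
orientation: [-179.9, 0.4, -175.2]
force: [0.1, 0.2, -0.1]
opening: 0.0786
```

```bash
python3 - <<'E'
from h import *
import pickle
s=snap('wrist'); pickle.dump(s,open('w2.pkl','wb')); save(s,'pics/w2full.png')
im=cv2.cvtColor(s['img'],cv2.COLOR_RGB2BGR)
S=2.6
f=np.array([543,-70.5]); ya=np.radians(1.65); Rf=np.array([[np.cos(ya),-np.sin(ya)],[np.sin(ya),np.cos(ya)]])
ax=f+Rf@[0,-160]
def rect(c,yaw,hx,hy,z):
    a=np.radians(yaw);M=np.array([[np.cos(a),-np.sin(a)],[np.sin(a),np.cos(a)]])
    return np.array([[*(c+M@[x,y]),z] for x,y in((hx,hy),(hx,-hy),(-hx,-hy),(-hx,hy))])/1000
c0=proj(s,[[*ax/1000,.11]])[0].astype(int); print(c0)
u0,v0=max(c0[0]-130,0),max(c0[1]-90,0)
im=cv2.resize(im[v0:v0+200,u0:u0+260],None,fx=S,fy=S,interpolation=cv2.INTER_CUBIC)
def dr(P,col): cv2.polylines(im,[((proj(s,P)-[u0,v0]+.5)*S).astype(np.int32)],True,col,1)
dr(rect(ax,1.65-np.degrees(3),23,5,110),(0,0,255)); dr(rect(f,1.65,45,35,56),(0,255,0)); dr(rect(ax,1.65,30,30,66),(255,0,0))
cv2.imwrite('pics/w2.png',im)
E
```

```text
[320 226]
```

View pics/w2.png

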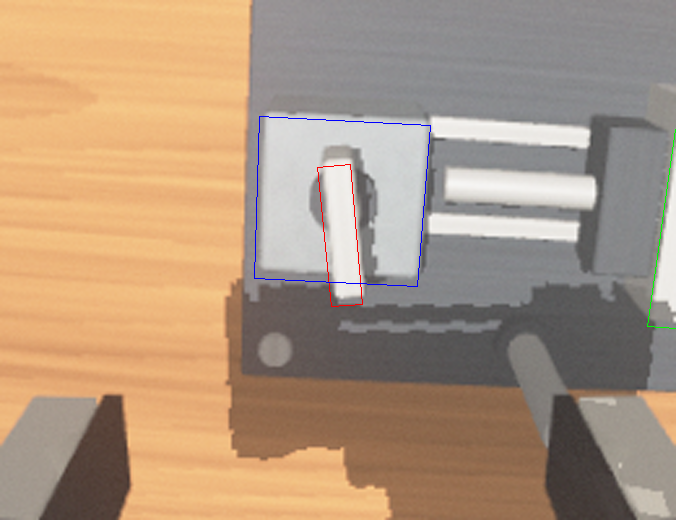

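The wing matches the predicted stop angle (red outline) and the jaw at (640,200) meets the die edge. The stopping torque also rose from 0.1 to 0.57 N m there. Now to the punch.

Call:
{"name": "jog_arm", "arguments": {"motion": [{"offset": [97,538,0],"roll": -0.16,"hand": 70},{"offset": [97,538,0],"roll": -0.16,"hand": 70},{"offset": [97,538,0],"roll": -0.16,"hand": 70},{"offset": [97,538,0],"roll": -0.16,"hand": 70},{"offset": [97,538,0],"roll": -0.16,"hand": 70},{"offset": [97,538,0],"roll": -0.16,"hand": 70},{"offset": [97,538,0],"roll": -0.16,"hand": 70},{"offset": [97,538,0],"roll": -0.16,"hand": 70},{"offset": [97,538,0],"roll": -0.16,"hand": 70},{"offset": [97,538,0],"roll": -0.16,"hand": 70},{"offset": [97,538,0],"roll": -0.16,"hand": 70},{"offset": [97,538,0],"roll": -0.16,"hand": 70},{"offset": [97,538,0],"roll": -0.16,"hand": 70},{"offset": [97,538,0],"roll": -0.16,"hand": 70},{"offset": [97,538,0],"roll": -0.16,"hand": 70},{"offset": [97,538,0],"roll": -0.16,"hand": 70},{"offset": [97,538,0],"roll": -0.16,"hand": 70},{"offset": [97,538,0],"roll": -0.16,"hand": 70}]}}

```text
clock: 8.37
tool_pos: [0.4067, 0.2961, 0.2513]
orientation: [-180.0, -0.0, -166.2]
force: [0.1, -0.3, -0.2]
opening: 0.0701
```

```bash
python3 - <<'E'
from h import *
import pickle
s=snap('wrist'); pickle.dump(s,open('w3.pkl','wb')); print(s['obs']['tool_pos'],s['obs']['orientation'])
im=cv2.cvtColor(s['img'],cv2.COLOR_RGB2BGR)
q=proj(s,[[.408,.297,.077]])[0]; print(q)
u0,v0=int(q[0])-90,int(q[1])-70
print(u0,v0)
cv2.imwrite('pics/w3.png',cv2.resize(im[v0:v0+140,u0:u0+180],None,fx=4,fy=4,interpolation=cv2.INTER_CUBIC))
E
```

```text
[0.40668688 0.29613319 0.25125981] [-1.79975625e+02 -2.66752568e-02 -1.66162704e+02]
[319.25226601 223.10634913]
229 153
```

View pics/w3.png

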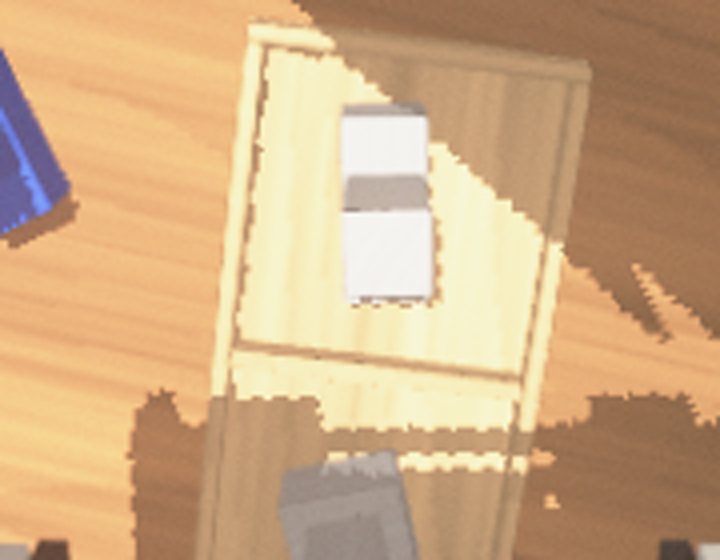

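The oblong punch is seen from near: shank top with crop corners (343,212), (430,208), (433,300) and (347,302), and the foot's far edge at y≈113. I fit its pose.

```bash
cat >> h.py <<'E'
def totool(o,dw):
    y=np.radians(o['orientation'][2]); return np.array([np.cos(y)*dw[0]+np.sin(y)*dw[1], np.sin(y)*dw[0]-np.cos(y)*dw[1]])
E
python3 - <<'E'
from h import *
import pickle
np.set_printoptions(precision=2,suppress=True)
s=pickle.load(open('w3.pkl','rb'))
c=lambda x,y:(229+x/4-.5,153+y/4-.5)
# local x along tool x approx (image up), local y: yaw -166 -> tool y = image right = local -y
pts=[(*c(343,212),10,10,77),(*c(430,208),10,-10,77),(*c(433,300),-10,-10,77),(*c(347,302),-10,10,77),(*c(342,114),24,11,33),(*c(427,112),24,-11,33)]
for q in (pts,pts[:4]):
    p,e=fit(s,q,[408,297,-166]); print(p,'\n',e)
    d=p[:2]-s['obs']['tool_pos'][:2]*1000
    print('tool offset',totool(s['obs'],d),'dyaw',p[2]-s['obs']['orientation'][2])
E
```

```text
[ 400.25  300.98 -164.55] 
 [[-0.17 -0.2 ]
 [ 0.72  0.2 ]
 [ 0.33 -1.  ]
 [-0.45 -0.91]
 [-0.73  1.18]
 [ 0.24  1.09]]
tool offset [5.09 6.24] dyaw 1.6156167828789876
[ 400.68  300.99 -163.9 ] 
 [[-0.4   0.4 ]
 [ 0.48  0.55]
 [ 0.34 -0.67]
 [-0.43 -0.33]]
tool offset [4.67 6.15] dyaw 2.259501804831416
```

Call:
{"name": "jog_arm", "arguments": {"motion": [{"offset": [5,6,35],"roll": -0.03,"hand": 60},{"offset": [5,6,70],"roll": -0.03,"hand": 60},{"offset": [5,6,105],"roll": -0.03,"hand": 60},{"offset": [5,6,140],"roll": -0.03,"hand": 60},{"offset": [5,6,165],"roll": -0.03,"hand": 60},{"offset": [5,6,185],"roll": -0.03,"hand": 60},{"offset": [5,6,200],"roll": -0.03,"hand": 60},{"offset": [5,6,202],"roll": -0.03,"hand": 60},{"offset": [5,6,202],"roll": -0.03,"hand": 60},{"offset": [5,6,202],"roll": -0.03,"hand": 10},{"offset": [5,6,202],"roll": -0.03,"hand": 10},{"offset": [5,6,202],"roll": -0.03,"hand": 10},{"offset": [5,6,202],"roll": -0.03,"hand": 10},{"offset": [5,6,202],"roll": -0.03,"hand": 10},{"offset": [5,6,202],"roll": -0.03,"hand": 10},{"offset": [5,6,202],"roll": -0.03,"hand": 10},{"offset": [5,6,202],"roll": -0.03,"hand": 10},{"offset": [5,6,202],"roll": -0.03,"hand": 10}]}}

```text
clock: 9.92
tool_pos: [0.4001, 0.3019, 0.0498]
orientation: [-180.0, 0.0, -164.4]
force: [-1.3, -2.0, 4.9]
opening: 0.0198
```

Call:
{"name": "jog_arm", "arguments": {"motion": [{"offset": [0,0,-5],"roll": 0,"hand": 10},{"offset": [0,0,-20],"roll": 0,"hand": 10},{"offset": [0,0,-40],"roll": 0,"hand": 10},{"offset": [0,0,-60],"roll": 0,"hand": 10},{"offset": [0,0,-80],"roll": 0,"hand": 10},{"offset": [0,0,-100],"roll": 0,"hand": 10},{"offset": [0,0,-120],"roll": 0,"hand": 10},{"offset": [0,0,-140],"roll": 0,"hand": 10},{"offset": [0,0,-155],"roll": 0,"hand": 10},{"offset": [0,0,-160],"roll": 0,"hand": 10},{"offset": [0,0,-160],"roll": 0,"hand": 10}]}}

```text
clock: 10.83
tool_pos: [0.4002, 0.3023, 0.2103]
orientation: [179.9, 0.1, -164.4]
force: [0.2, -1.2, -3.8]
opening: 0.0198
```

Call:
{"name": "jog_arm", "arguments": {"motion": [{"offset": [-1,-10,0],"roll": 0.01,"hand": 10},{"offset": [-3,-30,0],"roll": 0.02,"hand": 10},{"offset": [-5,-55,0],"roll": 0.03,"hand": 10},{"offset": [-8,-80,0],"roll": 0.05,"hand": 10},{"offset": [-10,-105,0],"roll": 0.06,"hand": 10},{"offset": [-12,-130,0],"roll": 0.08,"hand": 10},{"offset": [-15,-155,0],"roll": 0.1,"hand": 10},{"offset": [-17,-180,0],"roll": 0.11,"hand": 10},{"offset": [-19,-205,0],"roll": 0.13,"hand": 10},{"offset": [-22,-230,0],"roll": 0.14,"hand": 10},{"offset": [-24,-255,0],"roll": 0.16,"hand": 10},{"offset": [-26,-280,0],"roll": 0.17,"hand": 10},{"offset": [-29,-305,0],"roll": 0.19,"hand": 10},{"offset": [-31,-330,0],"roll": 0.2,"hand": 10},{"offset": [-33,-355,0],"roll": 0.22,"hand": 10},{"offset": [-36,-378,0],"roll": 0.23,"hand": 10},{"offset": [-37,-391,0],"roll": 0.24,"hand": 10},{"offset": [-37.5,-397,0],"roll": 0.243,"hand": 10},{"offset": [-37.5,-397,0],"roll": 0.243,"hand": 10},{"offset": [-37.5,-397,0],"roll": 0.243,"hand": 10}]}}

```text
clock: 12.5
tool_pos: [0.5424, -0.0704, 0.2083]
orientation: [180.0, -0.1, -178.3]
force: [0.2, -1.0, -4.9]
opening: 0.02
```

```bash
python3 - <<'E'
from h import *
import pickle
s=snap('wrist'); pickle.dump(s,open('w4.pkl','wb')); print(s['obs']['tool_pos'],s['obs']['orientation'],s['obs']['opening'],s['obs']['force'])
im=cv2.cvtColor(s['img'],cv2.COLOR_RGB2BGR)
u0,v0=190,140
cv2.imwrite('pics/w4.png',cv2.resize(im[v0:v0+190,u0:u0+260],None,fx=3,fy=3,interpolation=cv2.INTER_CUBIC))
E
```

```text
[ 0.54237822 -0.07038445  0.2082861 ] [ 1.79997414e+02 -1.31397308e-01 -1.78344432e+02] 0.019963859562114435 [ 0.19599698 -1.01778449 -4.89513723]
```

View pics/w4.png

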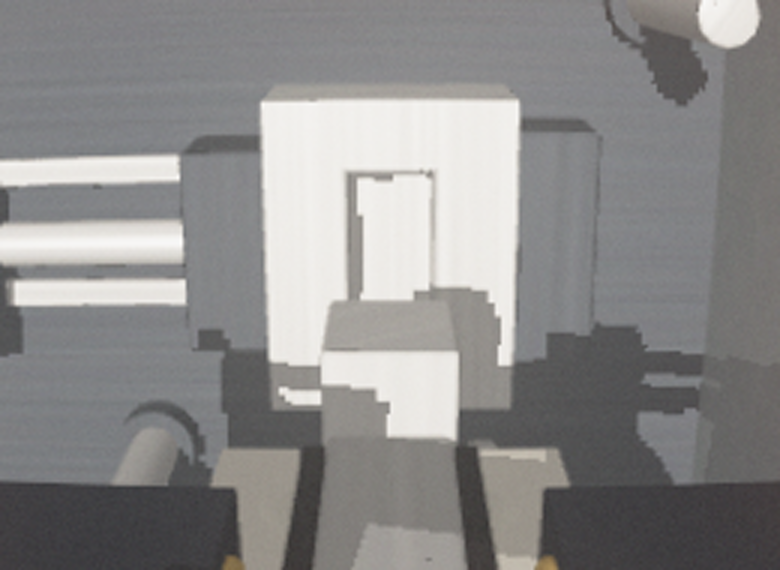

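The jaw at (222,240) is flush with the die. The opening is at (391,235), and the foot is in front, with its underside's far edge at (332..447,302) and top edge at (321..459,351). I measure both in the same picture.

```bash
python3 - <<'E'
from h import *
import pickle
np.set_printoptions(precision=2,suppress=True)
s=pickle.load(open('w4.pkl','rb')); o=s['obs']
c=lambda x,y:(190+x/3-.5,140+y/3-.5)
t=o['tool_pos']*1000; zb=t[2]-44.8
die=[(*c(262,100),45,35,56),(*c(519,100),45,-35,56),(*c(272,408),-45,35,56),(*c(511,408),-45,-35,56),(*c(347,171),25,12,56),(*c(435,172),25,-12,56)]
p,e=fit(s,die,[543,-70.5,-178]);print('die',p,'\n',e)
foot=[(*c(321,351),24,11,zb+28),(*c(459,351),24,-11,zb+28),(*c(332,302),24,11,zb),(*c(447,302),24,-11,zb)]
q,e=fit(s,foot,[t[0],t[1],-178]);print('foot',q,'\n',e)
print('TCP',t,'foot rel tool',totool(o,q[:2]-t[:2]),q[2]-o['orientation'][2])
d=p[:2]-q[:2]; print('offset tool',totool(o,d),'dyaw',p[2]-q[2],'dz',zb-66)
E
```

```text
die [ 540.08  -69.55 -178.25] 
 [[-0.24 -0.06]
 [ 0.45 -0.2 ]
 [-0.15  0.25]
 [-0.    0.11]
 [-0.02  0.17]
 [-0.02 -0.21]]
foot [ 542.11  -69.83 -178.35] 
 [[-0.44  0.68]
 [ 0.36  0.68]
 [-1.03 -0.78]
 [ 1.27 -0.78]]
TCP [542.38 -70.38 208.29] foot rel tool [0.25 0.56] -0.008309822624767094
offset tool [2.02 0.34] dyaw 0.10054954229559598 dz 97.48609784505976
```

Call:
{"name": "jog_arm", "arguments": {"motion": [{"offset": [0.5,0,15],"roll": 0,"hand": 10},{"offset": [1,0,35],"roll": 0,"hand": 10},{"offset": [1.5,0,55],"roll": 0,"hand": 10},{"offset": [2,0,70],"roll": 0,"hand": 10},{"offset": [2,0,80],"roll": 0,"hand": 10},{"offset": [2,0,83],"roll": 0,"hand": 10},{"offset": [2,0,83],"roll": 0,"hand": 10},{"offset": [2,0,83],"roll": 0,"hand": 10}]}}

```text
clock: 13.22
tool_pos: [0.5418, -0.0699, 0.1273]
orientation: [-180.0, 0.1, -178.2]
force: [-0.5, 0.5, -4.0]
opening: 0.0201
```

```bash
python3 - <<'E'
from h import *
import pickle
s=snap('wrist'); pickle.dump(s,open('w5.pkl','wb')); print(s['obs']['tool_pos'],s['obs']['orientation'],s['obs']['opening'],s['obs']['force'])
im=cv2.cvtColor(s['img'],cv2.COLOR_RGB2BGR)
u0,v0=230,190
a=cv2.resize(im[v0:v0+150,u0:u0+180],None,fx=4,fy=4,interpolation=cv2.INTER_CUBIC)
cv2.imwrite('pics/w5.png',a)
t=snap('side'); pickle.dump(t,open('s5.pkl','wb'))
q=proj(t,[[.541,-.07,.07]])[0]; print(q)
E
```

```text
[ 0.54181167 -0.06994151  0.12732086] [-1.79991947e+02  5.76347704e-02 -1.78245355e+02] 0.02005522860253745 [-0.46973179  0.4767581  -3.97127666]
[327.46741608 220.65732514]
```

View pics/w5.png

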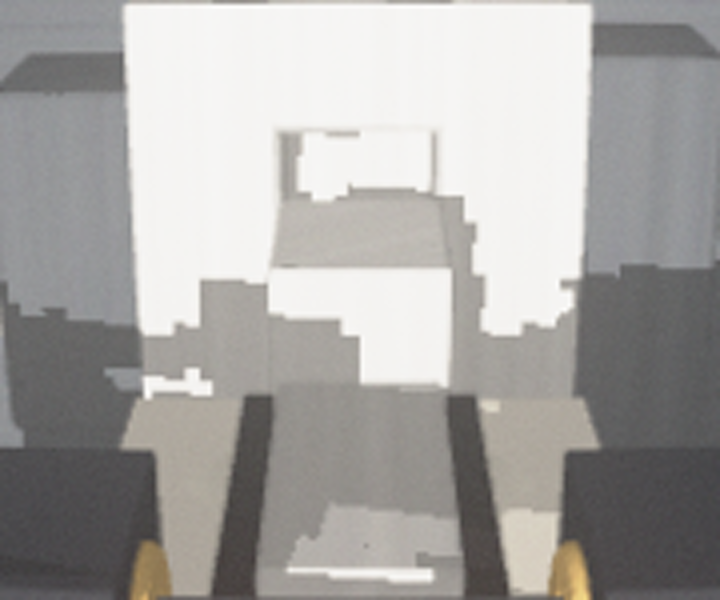

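At 4x: the die's far edge is (125..592,5), its opening's far edge (278..438,129), the foot's top edge (268..451,268), its underside's far edge (281..442,197), and the shank base (275..447,384).

```bash
python3 - <<'E'
from h import *
import pickle
np.set_printoptions(precision=2,suppress=True)
s=pickle.load(open('w5.pkl','rb')); o=s['obs']
c=lambda x,y:(230+x/4-.5,190+y/4-.5)
t=o['tool_pos']*1000; zb=t[2]-44.8
die=[(*c(125,5),45,35,56),(*c(592,5),45,-35,56),(*c(139,398),-45,35,56),(*c(577,398),-45,-35,56),(*c(278,129),25,12,56),(*c(438,129),25,-12,56)]
p,e=fit(s,die,[543,-70.5,-178]);print('die',p,'\n',e)
uv=[(268,268,24,11,28),(451,267.5,24,-11,28),(281,198,24,11,0),(442,196,24,-11,0),(275,384,10,10,28),(447,384,10,-10,28)]
def F(dz): return fit(s,[(*c(u,v),X,Y,zb+dz+Z) for u,v,X,Y,Z in uv],[t[0],t[1],-178])
r=least_squares(lambda d:F(d[0])[1].ravel(),[0.]); 
for dz in (0,r.x[0]):
    q,e=F(dz);print('dz',dz,'foot',q,'\n',e)
    print('rel tool',totool(o,q[:2]-t[:2]),'offset tool',totool(o,p[:2]-q[:2]),'dyaw',p[2]-q[2],'hover',zb+dz-56)
    # near edge margins from far edges only
E
```

```text
die [ 539.79  -69.73 -178.32] 
 [[-0.15 -1.22]
 [ 0.06 -1.1 ]
 [ 3.19 32.81]
 [-3.23 32.93]
 [ 0.29 -0.09]
 [-0.2  -0.05]]
dz 0 foot [ 541.48  -69.17 -177.91] 
 [[-0.28  0.64]
 [ 0.8   0.5 ]
 [-0.46  0.18]
 [-0.05  0.45]
 [ 0.85 -1.23]
 [-0.74 -1.45]]
rel tool [0.31 0.78] offset tool [ 1.7  -0.51] dyaw -0.4018660324380505 hover 26.52086265289533
dz 0.251014575143105 foot [ 541.39  -69.17 -177.92] 
 [[-0.31  0.64]
 [ 0.84  0.51]
 [-0.49  0.16]
 [-0.02  0.43]
 [ 0.82 -1.18]
 [-0.71 -1.4 ]]
rel tool [0.4  0.78] offset tool [ 1.61 -0.51] dyaw -0.39916930379823157 hover 26.771877228038434
```

Call:
{"name": "jog_arm", "arguments": {"motion": [{"offset": [0.5,-0.2,4],"roll": 0,"hand": 10},{"offset": [1,-0.5,9],"roll": 0.001,"hand": 10},{"offset": [1.6,-0.5,14],"roll": 0.002,"hand": 10},{"offset": [1.6,-0.5,16.5],"roll": 0.002,"hand": 10},{"offset": [1.6,-0.5,16.5],"roll": 0.002,"hand": 10},{"offset": [1.6,-0.5,16.5],"roll": 0.002,"hand": 10},{"offset": [1.6,-0.5,16.5],"roll": 0.002,"hand": 10}]}}

```text
clock: 13.9
tool_pos: [0.5398, -0.0708, 0.1101]
orientation: [-180.0, 0.0, -178.4]
force: [0.2, -1.2, -4.1]
opening: 0.0199
```

```bash
python3 - <<'E'
from h import *
import pickle
s=snap('wrist'); pickle.dump(s,open('w6.pkl','wb')); print(s['obs']['tool_pos'],s['obs']['orientation'],s['obs']['opening'],s['obs']['force'])
t=snap('side'); pickle.dump(t,open('s6.pkl','wb'))
q=proj(t,[[.541,-.07,.07]])[0].astype(int)
a=cv2.resize(s['img'][190:340,260:380],None,fx=4,fy=4,interpolation=cv2.INTER_CUBIC)
b=cv2.resize(t['img'][q[1]-60:q[1]+60,q[0]-32:q[0]+32],None,fx=5,fy=5,interpolation=cv2.INTER_CUBIC)
print(q)
cv2.imwrite('pics/w6.png',cv2.cvtColor(np.hstack([a,b[:600]]),cv2.COLOR_RGB2BGR))
E
```

```text
[ 0.53982178 -0.07084713  0.11010476] [-1.79994942e+02  3.88062752e-03 -1.78403739e+02] 0.019868067354210206 [ 0.19403006 -1.17468635 -4.08827979]
[327 220]
```

View pics/w6.png

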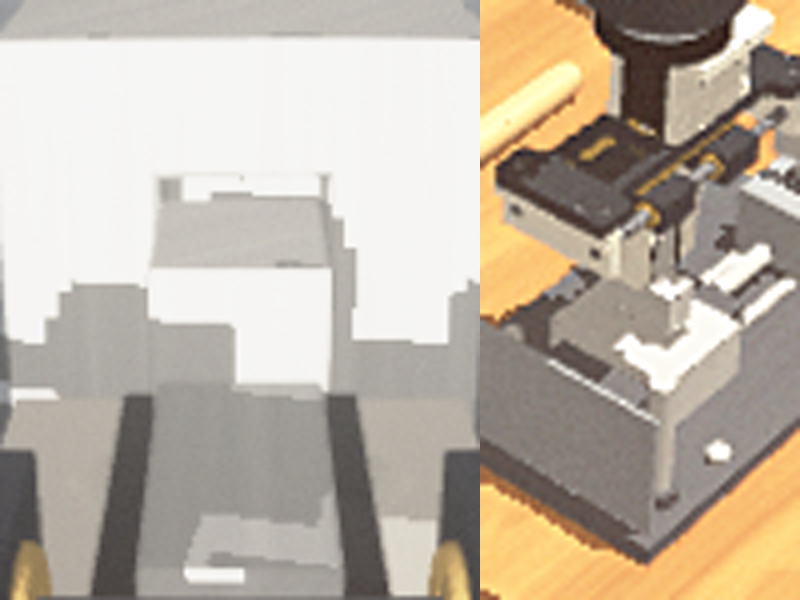

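Opening's far edge is (155..330,174), the foot's underside edge (160..325,198) and its top edge (148..332,267). Laterally they are centred (242.5 against 242.5). The side view shows the punch upright and free above the die.

```bash
python3 - <<'E'
from h import *
import pickle
np.set_printoptions(precision=2,suppress=True)
s=pickle.load(open('w6.pkl','rb')); o=s['obs']
c=lambda x,y:(260+x/4-.5,190+y/4-.5)
t=o['tool_pos']*1000; zb=t[2]-44.8
print('hover',zb-56)
op=np.array([onz(s,*c(x,174),.056)*1000 for x in(155,330)]); ft=np.array([onz(s,*c(x,198),zb/1000)*1000 for x in(160,325)]); fu=np.array([onz(s,*c(x,267),zb/1000+.028)*1000 for x in(148,332)])
dd=onz(s,*c(240,38),.056)*1000
for n,a,h in(('open',op,25),('footbot',ft,24),('foottop',fu,24)):
    m=a.mean(0)[:2]; r=totool(o,m-t[:2]); print(n,'centre rel TCP',r-[h,0],'width',np.linalg.norm(a[1]-a[0]))
print('die far edge centre', totool(o,dd[:2]-t[:2])-[45,0])
for n in('top',):
    p=np.array([543.02,-70.55]); print('top-camera die rel TCP',totool(o,p-t[:2]))
E
```

```text
hover 9.304757504189752
open centre rel TCP [0.01 0.93] width 24.702438577150954
footbot centre rel TCP [0.38 0.92] width 22.321370232387466
foottop centre rel TCP [0.7  0.58] width 21.593682336945875
die far edge centre [-0.47  0.58]
top-camera die rel TCP [-3.21  0.21]
```

Call:
{"name": "jog_arm", "arguments": {"motion": [{"offset": [-0.6,0,-0.6],"roll": 0,"hand": 10},{"offset": [-0.6,0,-0.6],"roll": 0,"hand": 10},{"offset": [-0.6,0,-0.6],"roll": 0,"hand": 10},{"offset": [-0.6,0,-0.6],"roll": 0,"hand": 10},{"offset": [-0.6,0,-0.6],"roll": 0,"hand": 10},{"offset": [-0.6,0,-0.6],"roll": 0,"hand": 10}]}}

```text
clock: 14.5
tool_pos: [0.5402, -0.0708, 0.1107]
orientation: [180.0, -0.0, -178.4]
force: [-0.5, 0.6, -4.3]
opening: 0.0197
```

```bash
python3 -c "
from h import *
o=ctrl.get_obs(); print(o['tool_pos'],o['orientation'],o['opening'],o['force'],o['qvel']); print(order.close_job())"
```

```text
[ 0.54023545 -0.0708269   0.11067739] [ 1.79999070e+02 -4.16849584e-04 -1.78409355e+02] 0.01970373025573087 [-0.4571947   0.62564031 -4.31084625] [-0.11136177 -0.08107747 -0.14884204  0.06800907  0.06126418 -0.00730244]
the job is handed in; nothing more can be done
None
```

I wound the key clockwise to its stop in three part turns. Then I carried the oblong-foot punch over the chip guard and handed the job in with it held upright above the die opening, at 14.5 s on the robot's clock.

- **Key and jaw:** at the stop the key torque rose from about 0.1 to 0.57 N m. In the pictures, the wing sat at the angle predicted for 3.0 rad and the jaw was flush against the die.
- **Punch:** in the wrist picture taken just before a final 0.6 mm correction, it was within about 0.4 mm of the opening's centre. Yaw was within a few tenths of a degree by the wrist pose, and the hover was about 10 mm. The hover comes from the arm's height reading and assumes the punch did not slip in the grip. The only load on the wrist was about 4.3 N, which fits the punch's weight with nothing touching. I did not take another picture after the correction.
- **Disagreement:** the coarser top-camera fit put the die about 3 mm further along x than the wrist view did. One wrist reading of the foot's yaw was also 0.4° off. I went with the close-range comparison of foot and opening in the same wrist picture.

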